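# Tip the nuts into the snack bowl

### The arm

A 6-joint arm with a two-finger parallel gripper is mounted at the origin on the work surface. World frame = base frame: x ahead of the robot, y to its left, z up, the work surface at z = 0. Lengths are in m, angles in degrees, forces in N, time in s.
With the tool pointing down it reaches from about 0.25 to 0.725 m from the base axis. Payload 9.7 kg.
Tool frame: the origin (TCP) lies at the very end of the fingers, on their centre line; the grasp point (between the pads) lies 19 mm behind it; z points along the fingers, y is the line along which they close (so a half turn about z gives the same grasp; the last joint's range is limited). The gripper opens to 85 mm and grips with 20 to 120 N. Pads are 22 mm wide; open, the fingers measure 114 mm over their backs; the gripper's body (76 mm by 85 mm) begins 54 mm behind the grasp point. The pads swing forward as they close: fully open they stand 13 mm farther back than shut.
Start: joints at [73.453, 4.979, 10.078, 95.1, 0, 90], TCP at [0.157, 0.527, 0.231] pointing down, gripper open.
Joint ranges: [-179.16, 179.16], [-48.56, 103.87], [-65.8, 70.77], [-126.05, 130.52], [-82.76, 87.17], [-180, 180]. Speed limits (degrees/s): [127.2, 127.2, 147.25, 180, 180, 180].

### API

Orientations are given as [roll, pitch, yaw] about the fixed x, y, z axes, in that order (R = Rz(yaw) Ry(pitch) Rx(roll)).
In Python, from workcell import telemetry, optics, workorder gives the robot as it stands.
- The arm moves only by the shell command python3 -m handwheel 'ROWS' [FORCE]. ROWS is JSON, a list of rows, each an object of numbers: "tx", "ty", "tz": the shift along the tool's x, y, z in m; "ax", "ay", "az": the turn, a rotation vector about the tool's x, y, z in degrees; "jaw": the gripper command: -1 is shut, 1 is fully open, values between are in proportion. A call has exactly 10 rows; each row shifts and turns the commanded pose from where the row before left it, along the tool's axes as they then stand; what a row does not reach is not made up. A row lasts 1/8 s, in which the tool goes at most 62.5 mm and 10.7 degrees, less where a joint would pass 70% of its speed; a pose out of reach is approached as far as the arm can. A call is refused whole if a number of a shift passes 0.0625 or a number of a turn 10.7, either way. A call with a gripper value outside its range is refused whole. The fingers move at their own pace and stop on an object; FORCE is the grip in N (left out, the last holds). Time passes only in rows, so rows that do not move let the fingers close, or fill a call up. It gives the time, the measured TCP pose, the force, the opening and the grip force at its end, in the units of the state.
- telemetry.get_obs(): the state, without advancing time (a new reading comes with each control period).
- optics.camera(name): name is "scene" or "top" or "wrist"; returns a dict with "color" (480x640x3 uint8, red, green, blue), "K" (3x3 intrinsics, pixels), "extrinsics" (4x4, takes a point from camera to world coordinates); the wrist camera has in their place "mount" (4x4, takes a point from camera to tool coordinates, whose origin is the TCP and whose axes are the flange's). Camera axes: x right, y down, z forward; pixel columns grow to the right and rows downward; lengths in m; the calibration is good to about 2 mm. A picture is of the moment at which its call begins: read the wrist's pose just before it. There is no depth.
- workorder.job_done(): hands the job in; it is judged then, once.
The state is a dict: "time": time; "q": joint angles; "qd": joint speeds; "joint_efforts": joint torques, N m; "ee_pos": TCP position; "tcp_rot": TCP orientation; "wrist_force": force on the tool from outside, world axes, zero at the start; "torque": the same for the moment, N m; "opening": finger opening in m; "grasp_force": force on a finger pad.
Only numpy, scipy, OpenCV 4.12 (cv2) and the standard library are available. Lean on these libraries where they do the work, as an engineer would, in place of code of your own. Each camera call takes 0.05 s, during which the arm holds its last target. There are 200 camera calls.

### The job

For the coffee morning, take the steel tumbler that holds the five nuts and pour all of them into the larger white bowl. Then stand the emptied tumbler upright on the table top; the bowl must stay standing upright on the table.

Things in the scene. Friction and masses are not known exactly. Their poses are not given: they have to be found in the camera images.
- tumbler_center (a point): centre of the loose steel tumbler that holds the nuts, on its axis half-way up (42.5 mm above its foot). Open round cup, 85 mm high, 58 mm across at the foot and 66 mm at the rim outside, wall 3 mm, bottom 5 mm thick, about 0.15 kg, no handle; its z axis points out of the mouth and is vertical as it stands. An identical tumbler on the other side of the bowl is empty.
- bowl_rim (a point): centre of the mouth of the larger white ceramic bowl, loose on the table, 60 mm above the table top; 150 mm across the rim, wall 5 mm, 60 mm high, about 0.45 kg; z axis up. A smaller white bowl (96 mm across) stands farther from the robot.
- nut0: nut 1 of 5: brown ball, 24 mm across, 10 g, origin at its centre; it lies loose in the tumbler at the start, and rolls.
- nut1: nut 2 of 5: brown ball, 24 mm across, 10 g, origin at its centre; it lies loose in the tumbler at the start, and rolls.
- nut2: nut 3 of 5: brown ball, 24 mm across, 10 g, origin at its centre; it lies loose in the tumbler at the start, and rolls.
- nut3: nut 4 of 5: brown ball, 24 mm across, 10 g, origin at its centre; it lies loose in the tumbler at the start, and rolls.
- nut4: nut 5 of 5: brown ball, 24 mm across, 10 g, origin at its centre; it lies loose in the tumbler at the start, and rolls.
Not all that is in view belongs to the job. Leave any red or yellow look-alike of the part that bears tumbler_center alone.

How it is judged (in metres and radians):
On the way:
1. the tumbler is tipped well over (more than 60 degrees) above or beside the bowl, its centre within 200 mm of the bowl's centre, seen from above (angle between tumbler_center's own z axis and vertical above 1.05 rad and horizontal distance between tumbler_center and bowl_rim below 0.2 m and height (world z) of tumbler_center above 0.07 m), for 0.1 s.
At the end, for the whole second after the job is handed in: All five nuts lie in the larger white bowl (centres within 72 mm of its axis and at least 5 mm below its rim); the bowl stands on the table within 10 degrees of upright; the tumbler stands on the table top within 10 degrees of upright (horizontal distance between each of nut0, nut1, nut2, nut3, nut4 and bowl_rim below 0.072 m and z of nut0 in the frame of bowl_rim between -0.065 and -0.005 m and z of nut1 in the frame of bowl_rim between -0.065 and -0.005 m and z of nut2 in the frame of bowl_rim between -0.065 and -0.005 m and z of nut3 in the frame of bowl_rim between -0.065 and -0.005 m and z of nut4 in the frame of bowl_rim between -0.065 and -0.005 m and angle between each of bowl_rim, tumbler_center's own z axis and vertical below 0.17 rad and height (world z) of bowl_rim between 0.045 and 0.075 m and height (world z) of tumbler_center between 0.03 and 0.055 m); the robot touches nothing.
It also fails if it takes over 56 s, if anything falls off the work surface, if the arm or the gripper's body presses on something with over 40 N, if the wrist force passes 120 N, or if a joint passes its speed limit or range.

## Working session

There is one attempt and no reset: what is moved stays moved. The work goes in short steps, Python scripts to look and compute and a shell command to move; the robot and the scene stay as the last step left them, time stands still between calls to the robot, and variables do not carry over. Pictures are saved under pics/ and viewed, at most 10 in all, crops included, and the job is handed in when it is done.

```bash
mkdir -p pics; python3 - <<'E'
from workcell import telemetry, optics
import cv2,numpy as np
o=telemetry.get_obs();print(o['time'],o['ee_pos'],o['tcp_rot'],o['opening'])
for n in ['scene','top']:
    c=optics.camera(n);cv2.imwrite(f'pics/{n}0.png',c['color'][:,:,::-1]);np.savez(f'{n}0.npz',**{k:np.array(v) for k,v in c.items()});print(np.round(c['K'],1).tolist(),np.round(c['extrinsics'],3).tolist())
E
```

```text
0.0 [0.1565991  0.52698882 0.23057982] [-1.79922985e+02  1.12849922e-04  1.63450707e+02] 0.08546625144998676
[[590.2, 0.0, 308.6], [0.0, 590.2, 227.3], [0.0, 0.0, 1.0]] [[0.543, 0.709, -0.449, 1.019], [0.839, -0.47, 0.274, -0.355], [-0.017, -0.526, -0.85, 1.091], [0.0, 0.0, 0.0, 1.0]]
[[439.7, 0.0, 317.3], [0.0, 439.7, 234.9], [0.0, 0.0, 1.0]] [[0.005, -0.997, 0.077, 0.42], [-1.0, -0.004, 0.016, -0.042], [-0.016, -0.078, -0.997, 0.79], [0.0, 0.0, 0.0, 1.0]]
```

View pics/top0.png

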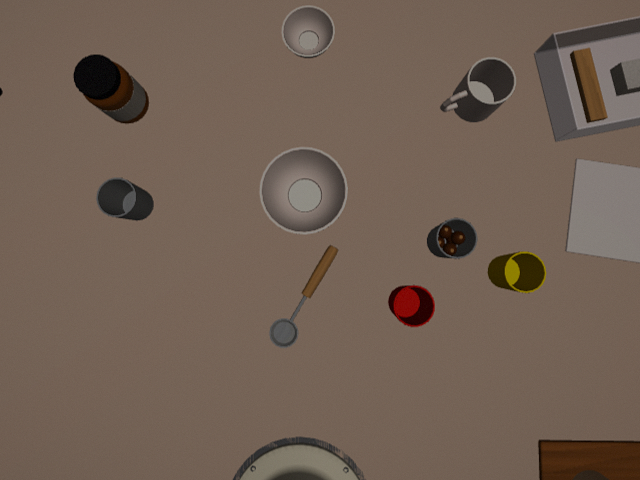

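View pics/scene0.png

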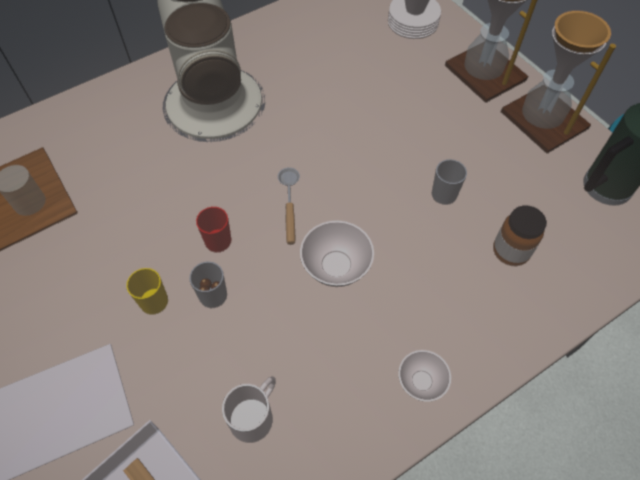

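The top view shows the bowl's mouth centred near (304,191), the tumbler with the nuts with its rim near (456,238), the red cup at (413,306), the yellow at (525,272) and the mug at (485,90). The empty twin is on the left at (118,198). The scene view agrees: bowl (337,254), tumbler rim (208,277).

```bash
cat > h.py <<'E'
import numpy as np,cv2
def ray(c,u,v,z,E=None):
    E=c['extrinsics'] if E is None else E
    d=E[:3,:3]@np.linalg.solve(c['K'],[u,v,1.]);p=E[:3,3];return p+d*(z-p[2])/d[2]
E
python3 - <<'E'
from h import *
t=np.load('top0.npz');s=np.load('scene0.npz')
for n,u,v,z in [('bowl',304,191,.06),('bowlL',260.5,191,.06),('bowlR',347.5,191,.06),('tumb',456.5,238.5,.085),('tL',437,238.5,.085),('tR',477,238.5,.085),('red',413,306,.085),('redbot',405,302,0.005),('yel',525,272,.085),('mug',491,81,.09),('handle',450,100,.05),('spoonhandle',334,248,.02),('empty',117,198,.085)]:
    print(n,np.round(ray(t,u,v,z),3))
for n,u,v,z in [('bowl',337,253,.06),('tumb',208,277,.085)]: print('scene',n,np.round(ray(s,u,v,z),3))
# bowl ellipse fit, top
g=t['color'].astype(int);m=((g.min(2)>135)).astype(np.uint8);m[:, :240]=0;m[:,370:]=0;m[:130]=0;m[250:]=0
cs,_=cv2.findContours(m,cv2.RETR_EXTERNAL,cv2.CHAIN_APPROX_NONE)
p=np.vstack(cs);print(cv2.minEnclosingCircle(p),len(p))
E
```

```text
bowl [ 0.55  -0.008  0.06 ]
bowlL [0.55  0.065 0.06 ]
bowlR [ 0.55  -0.081  0.06 ]
tumb [ 0.47  -0.254  0.085]
tL [ 0.47  -0.223  0.085]
tR [ 0.47  -0.286  0.085]
red [ 0.362 -0.183  0.085]
redbot [ 0.363 -0.185  0.005]
yel [ 0.417 -0.361  0.085]
mug [ 0.727 -0.313  0.09 ]
handle [ 0.711 -0.257  0.05 ]
spoonhandle [ 0.457 -0.059  0.02 ]
empty [0.534 0.296 0.085]
scene bowl [ 0.557 -0.009  0.06 ]
scene tumb [ 0.475 -0.252  0.085]
((303.196533203125, 190.1125946044922), 43.23781967163086) 47
```

```bash
cat >> h.py <<'E'
from scipy.spatial.transform import Rotation as R
from workcell import telemetry
def cur():
    o=telemetry.get_obs();return np.array(o['ee_pos']),R.from_euler('xyz',o['tcp_rot'],degrees=True),o
def tool(az,down,sgn=1,roll=0):
    # z along azimuth az pitched 'down' deg; y horizontal at az+90*sgn; then roll about tool z
    a,d=np.radians([az,down]);z=np.array([np.cos(a)*np.cos(d),np.sin(a)*np.cos(d),-np.sin(d)])
    y=sgn*np.array([-np.sin(a),np.cos(a),0]);return R.from_matrix(np.c_[np.cross(y,z),y,z])*R.from_euler('z',roll,degrees=True)
def rows(p0,R0,p1,R1,n):
    r=(R0.inv()*R1).as_rotvec()/n; t=R0.inv().apply(p1-p0)
    Rs=R.from_rotvec(r); A=sum((Rs**k).as_matrix() for k in range(n))
    s=np.linalg.solve(A,t);p=p0.copy();q=R0;zs=[]
    for k in range(n): p=p+q.apply(s);q=q*Rs;zs.append(p.round(2).tolist())
    print(n,'t',s.round(4),'norm',round(np.linalg.norm(s),4),'a',np.degrees(r).round(2),'norm',round(np.degrees(np.linalg.norm(r)),2));print(zs[n//4],zs[n//2],zs[-1])
E
python3 - <<'E'
from h import *
p,q,o=cur()
T=tool(-28.2,45);G=np.array([.473,-.253,.065]);z=T.as_matrix()[:,2]
rows(p,q,G+z*.024-z*.13,T,20)
rows(p,q,np.array([.35,-.19,.23]),tool(-28.2,89.9),18)
E
```

```text
20 t [-0.0226 -0.0297  0.0143] norm 0.04 a [ 0.23 -2.24  0.55] norm 2.32
[0.24, 0.31, 0.16] [0.3, 0.13, 0.13] [0.41, -0.22, 0.14]
18 t [-0.025  -0.0329  0.0001] norm 0.0413 a [-0.   -0.01  0.65] norm 0.65
[0.22, 0.33, 0.23] [0.28, 0.13, 0.23] [0.35, -0.19, 0.23]
```

```bash
python3 -m handwheel '[{"tx":-0.025,"ty":-0.033,"az":0.6,"jaw":1},{"tx":-0.025,"ty":-0.033,"az":0.6,"jaw":1},{"tx":-0.025,"ty":-0.033,"az":0.6,"jaw":1},{"tx":-0.025,"ty":-0.033,"az":0.6,"jaw":1},{"tx":-0.025,"ty":-0.033,"az":0.6,"jaw":1},{"tx":-0.025,"ty":-0.033,"az":0.6,"jaw":1},{"tx":-0.025,"ty":-0.033,"az":0.6,"jaw":1},{"tx":-0.025,"ty":-0.033,"az":0.6,"jaw":1},{"tx":-0.025,"ty":-0.033,"az":0.6,"jaw":1},{"tx":-0.025,"ty":-0.033,"az":0.6,"jaw":1}]' 60
python3 - <<'E'
from h import *
p,q,o=cur();print(o['q'])
T=tool(-28.2,45);G=np.array([.473,-.253,.065]);z=T.as_matrix()[:,2]
rows(p,q,G+z*.024-z*.16,T,10)
E
```

```text
[7.34540889e+01 5.00888236e+00 1.00385885e+01 9.50985836e+01
 8.11212868e-04 9.00003116e+01]
10 t [-0.0443 -0.0595  0.0248] norm 0.0782 a [ 0.45 -4.48  1.11] norm 4.64
[0.23, 0.31, 0.17] [0.31, 0.09, 0.14] [0.39, -0.21, 0.16]$[0]: bad value
```

```bash
python3 -m handwheel '[{"tx":-0.025,"ty":-0.033,"tz":0,"ax":0,"ay":0,"az":0.6,"jaw":1},{"tx":-0.025,"ty":-0.033,"tz":0,"ax":0,"ay":0,"az":0.6,"jaw":1},{"tx":-0.025,"ty":-0.033,"tz":0,"ax":0,"ay":0,"az":0.6,"jaw":1},{"tx":-0.025,"ty":-0.033,"tz":0,"ax":0,"ay":0,"az":0.6,"jaw":1},{"tx":-0.025,"ty":-0.033,"tz":0,"ax":0,"ay":0,"az":0.6,"jaw":1},{"tx":-0.025,"ty":-0.033,"tz":0,"ax":0,"ay":0,"az":0.6,"jaw":1},{"tx":-0.025,"ty":-0.033,"tz":0,"ax":0,"ay":0,"az":0.6,"jaw":1},{"tx":-0.025,"ty":-0.033,"tz":0,"ax":0,"ay":0,"az":0.6,"jaw":1},{"tx":-0.025,"ty":-0.033,"tz":0,"ax":0,"ay":0,"az":0.6,"jaw":1},{"tx":-0.025,"ty":-0.033,"tz":0,"ax":0,"ay":0,"az":0.6,"jaw":1}]' 60
python3 - <<'E'
from h import *
p,q,o=cur();print(o['q'])
T=tool(-28.2,45);G=np.array([.473,-.253,.065]);z=T.as_matrix()[:,2]
rows(p,q,G+z*.024-z*.16,T,10)
E
```

```text
time: 1.35
ee_pos: [0.2838, 0.1322, 0.2311]
tcp_rot: [180.0, 0.0, 157.5]
wrist_force: [1.4, 0.0, -0.4]
opening: 0.0855
grasp_force: 0.0
[ 2.49690547e+01 -2.71023614e+01 -1.70090265e+01  1.00088814e+02
 -2.07979378e-03  4.75148322e+01]
10 t [-0.0204 -0.0263  0.0154] norm 0.0367 a [ 0.22 -4.5   0.54] norm 4.53
[0.31, 0.03, 0.19] [0.34, -0.07, 0.17] [0.39, -0.21, 0.16]
```

```bash
python3 -m handwheel '[{"tx":-0.0204,"ty":-0.0263,"tz":0.0154,"ax":0.2,"ay":-4.5,"az":0.5,"jaw":1},{"tx":-0.0204,"ty":-0.0263,"tz":0.0154,"ax":0.2,"ay":-4.5,"az":0.5,"jaw":1},{"tx":-0.0204,"ty":-0.0263,"tz":0.0154,"ax":0.2,"ay":-4.5,"az":0.5,"jaw":1},{"tx":-0.0204,"ty":-0.0263,"tz":0.0154,"ax":0.2,"ay":-4.5,"az":0.5,"jaw":1},{"tx":-0.0204,"ty":-0.0263,"tz":0.0154,"ax":0.2,"ay":-4.5,"az":0.5,"jaw":1},{"tx":-0.0204,"ty":-0.0263,"tz":0.0154,"ax":0.2,"ay":-4.5,"az":0.5,"jaw":1},{"tx":-0.0204,"ty":-0.0263,"tz":0.0154,"ax":0.2,"ay":-4.5,"az":0.5,"jaw":1},{"tx":-0.0204,"ty":-0.0263,"tz":0.0154,"ax":0.2,"ay":-4.5,"az":0.5,"jaw":1},{"tx":-0.0204,"ty":-0.0263,"tz":0.0154,"ax":0.2,"ay":-4.5,"az":0.5,"jaw":1},{"tx":-0.0204,"ty":-0.0263,"tz":0.0154,"ax":0.2,"ay":-4.5,"az":0.5,"jaw":1}]'
python3 - <<'E'
from h import *
from workcell import optics
p,q,o=cur();print(o['q'])
c=optics.camera('wrist');cv2.imwrite('pics/w1.png',c['color'][:,:,::-1])
E=np.eye(4);E[:3,:3]=q.as_matrix();E[:3,3]=p;E=E@c['mount'];np.savez('w1.npz',color=c['color'],K=c['K'],E=E)
w=np.array([.473,-.253,.085]);h=np.linalg.inv(E)@np.r_[w,1];h=np.array(c['K'])@h[:3];print('expect rim',h[:2]/h[2])
T=tool(-28.2,45);G=np.array([.473,-.253,.065]);z=T.as_matrix()[:,2]
rows(p,q,G+z*.024,T,8)
E
```

```text
time: 2.6
ee_pos: [0.4406, -0.213, 0.1679]
tcp_rot: [-178.7, 42.0, 152.5]
wrist_force: [-0.0, 0.9, -0.4]
opening: 0.0855
grasp_force: 0.0
[-23.44850367 -48.5416528  -47.12234643  49.55679004  -4.0444047
   3.02247751]
expect rim [287.44048886 210.45421414]
8 t [ 0.0044 -0.0023  0.0165] norm 0.0172 a [-0.11 -0.37  0.07] norm 0.39
[0.46, -0.23, 0.12] [0.47, -0.24, 0.09] [0.49, -0.26, 0.05]
```

View pics/w1.png

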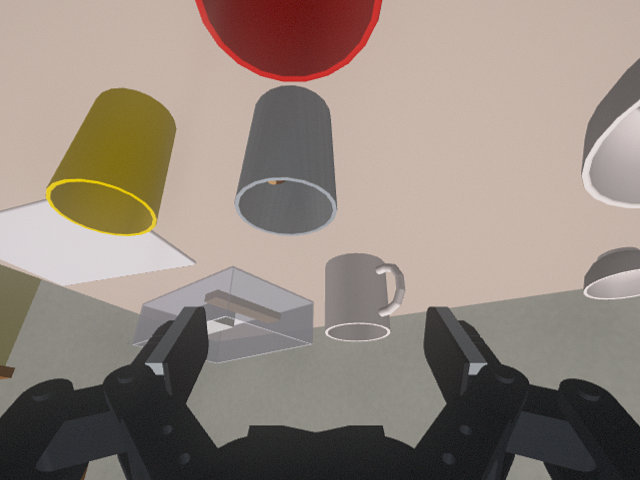

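The wrist view is upside down, with the camera on the lower side of the tool. The tumbler's rim centre is at about (286,206) against the expected (287,210), so the position holds to about 2 mm. The red rim at the top is near the camera, so I check the camera's position and j2, which is at its limit.

```bash
python3 - <<'E'
from h import *
d=np.load('w1.npz');print('cam',d['E'][:3,3].round(3))
p,q,o=cur();m=np.linalg.inv(np.r_[np.c_[q.as_matrix(),p],[[0,0,0,1]]])@d['E'];print('in tool',m[:3,3].round(3))
T=tool(-28.2,45);z=T.as_matrix()[:,2]
G=np.array([.473,-.253,.065]);P=G+z*.024
print('cam at grasp',(P+T.apply(m[:3,3])).round(3),'T rim ray',ray({'K':d['K']},286,206,.085,d['E']).round(3))
E
```

```text
cam [ 0.307 -0.14   0.222]
in tool [ 0.077  0.002 -0.144]
cam at grasp [ 0.351 -0.186  0.095] T rim ray [ 0.468 -0.251  0.085]
```

The camera would hang 10 mm above the red rim at 45°, so I use a steeper 55° tool pitch, which lifts it clear.

```bash
python3 - <<'E'
from h import *
p,q,o=cur()
T=tool(-28.2,55);z=T.as_matrix()[:,2];G=np.array([.471,-.252,.063]);P=G+z*.024
print(P);rows(p,q,P-z*.09,T,4);rows(P-z*.09,T,P,T,6)
E
```

```text
[ 0.48313188 -0.25850506  0.04334035]
4 t [ 0.0068 -0.0043  0.0106] norm 0.0133 a [-0.25  1.79  0.1 ] norm 1.81
[0.44, -0.23, 0.14] [0.44, -0.23, 0.13] [0.44, -0.23, 0.12]
6 t [0.    0.    0.015] norm 0.015 a [0. 0. 0.] norm 0.0
[0.45, -0.24, 0.09] [0.47, -0.25, 0.07] [0.48, -0.26, 0.04]
```

```bash
python3 -m handwheel '[{"tx":0.0068,"ty":-0.0043,"tz":0.0106,"ax":-0.25,"ay":1.8,"az":0.1,"jaw":1},{"tx":0.0068,"ty":-0.0043,"tz":0.0106,"ax":-0.25,"ay":1.8,"az":0.1,"jaw":1},{"tx":0.0068,"ty":-0.0043,"tz":0.0106,"ax":-0.25,"ay":1.8,"az":0.1,"jaw":1},{"tx":0.0068,"ty":-0.0043,"tz":0.0106,"ax":-0.25,"ay":1.8,"az":0.1,"jaw":1},{"tx":0,"ty":0,"tz":0,"ax":0,"ay":0,"az":0,"jaw":1},{"tx":0,"ty":0,"tz":0,"ax":0,"ay":0,"az":0,"jaw":1},{"tx":0,"ty":0,"tz":0,"ax":0,"ay":0,"az":0,"jaw":1},{"tx":0,"ty":0,"tz":0,"ax":0,"ay":0,"az":0,"jaw":1},{"tx":0,"ty":0,"tz":0,"ax":0,"ay":0,"az":0,"jaw":1},{"tx":0,"ty":0,"tz":0,"ax":0,"ay":0,"az":0,"jaw":1}]'
python3 - <<'E'
from h import *
from workcell import optics
p,q,o=cur();print(o['q'])
T=tool(-28.2,55);z=T.as_matrix()[:,2];G=np.array([.471,-.252,.063]);P=G+z*.024
rows(p,q,P,T,8)
c=optics.camera('wrist');cv2.imwrite('pics/w2.png',c['color'][:,:,::-1])
E
```

```text
time: 3.9
ee_pos: [0.437, -0.23, 0.1184]
tcp_rot: [179.9, 34.7, 151.9]
wrist_force: [0.4, 0.2, -0.6]
opening: 0.0858
grasp_force: 0.0
[-27.64666337 -40.0921946  -45.17833434  50.20606562  -0.18949025
   0.37914688]
8 t [-0.0002 -0.0004  0.0116] norm 0.0116 a [ 0.02 -0.04  0.01] norm 0.04
[0.45, -0.24, 0.09] [0.47, -0.25, 0.07] [0.48, -0.26, 0.04]
```

View pics/w2.png

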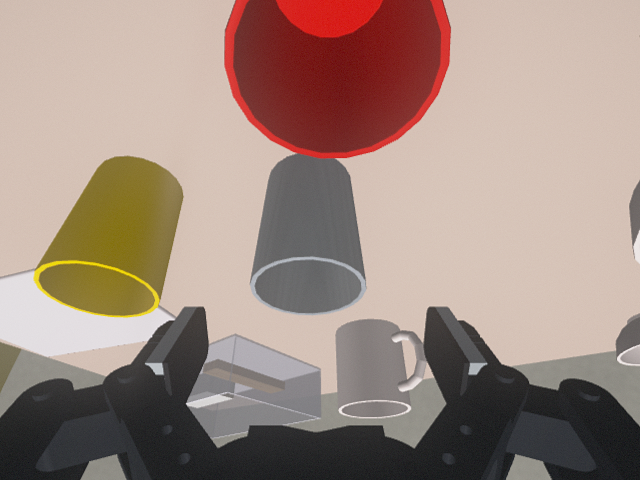

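The tumbler sits between the fingers: rim centre at (308,286), finger mid at about column 317, so roughly 3 mm to tool −y. Red and yellow are clear. I go in and close.

```bash
python3 -m handwheel '[{"tx":0,"ty":-0.0006,"tz":0.0116,"ax":0,"ay":0,"az":0,"jaw":1},{"tx":0,"ty":-0.0006,"tz":0.0116,"ax":0,"ay":0,"az":0,"jaw":1},{"tx":0,"ty":-0.0006,"tz":0.0116,"ax":0,"ay":0,"az":0,"jaw":1},{"tx":0,"ty":-0.0006,"tz":0.0116,"ax":0,"ay":0,"az":0,"jaw":1},{"tx":0,"ty":-0.0003,"tz":0.0116,"ax":0,"ay":0,"az":0,"jaw":1},{"tx":0,"ty":0,"tz":0.0116,"ax":0,"ay":0,"az":0,"jaw":1},{"tx":0,"ty":0,"tz":0.0116,"ax":0,"ay":0,"az":0,"jaw":1},{"tx":0,"ty":0,"tz":0.0116,"ax":0,"ay":0,"az":0,"jaw":1},{"tx":0,"ty":0,"tz":0,"ax":0,"ay":0,"az":0,"jaw":0.4},{"tx":0,"ty":0,"tz":0,"ax":0,"ay":0,"az":0,"jaw":0.3}]' 40
python3 -m handwheel '[{"tx":0,"ty":0,"tz":0,"ax":0,"ay":0,"az":0,"jaw":0},{"tx":0,"ty":0,"tz":0,"ax":0,"ay":0,"az":0,"jaw":-1},{"tx":0,"ty":0,"tz":0,"ax":0,"ay":0,"az":0,"jaw":-1},{"tx":0,"ty":0,"tz":0,"ax":0,"ay":0,"az":0,"jaw":-1},{"tx":0,"ty":0,"tz":0,"ax":0,"ay":0,"az":0,"jaw":-1},{"tx":0,"ty":0,"tz":0,"ax":0,"ay":0,"az":0,"jaw":-1},{"tx":0,"ty":0,"tz":0,"ax":0,"ay":0,"az":0,"jaw":-1},{"tx":0,"ty":0,"tz":0,"ax":0,"ay":0,"az":0,"jaw":-1},{"tx":0,"ty":0,"tz":0,"ax":0,"ay":0,"az":0,"jaw":-1},{"tx":0,"ty":0,"tz":0,"ax":0,"ay":0,"az":0,"jaw":-1}]' 60
```

```text
time: 5.2
ee_pos: [0.4823, -0.2572, 0.042]
tcp_rot: [179.9, 34.7, 151.9]
wrist_force: [0.1, -0.2, -2.6]
opening: 0.0633
grasp_force: 43.7
time: 6.45
ee_pos: [0.4824, -0.2572, 0.042]
tcp_rot: [179.9, 34.7, 151.9]
wrist_force: [-0.3, -0.2, -2.7]
opening: 0.0627
grasp_force: 65.1
```

```bash
python3 - <<'E'
from h import *
p,q,o=cur();print(o['q'])
up=p+[0,0,.14];rows(p,q,up,q,4)
T=tool(-.8,55);z=T.as_matrix()[:,2];G=np.array([.575,-.008,.20])
rows(up,q,G+z*.024,T,16)
E
```

```text
[-2.81001732e+01 -2.84411401e+01 -4.74002243e+01  3.63459589e+01
  6.49291358e-02  9.09711298e-03]
4 t [-0.0199  0.     -0.0288] norm 0.035 a [0. 0. 0.] norm 0.0
[0.48, -0.26, 0.11] [0.48, -0.26, 0.15] [0.48, -0.26, 0.18]
16 t [-0.0018  0.0169  0.0014] norm 0.0171 a [-0.97 -0.02 -1.4 ] norm 1.7
[0.53, -0.19, 0.18] [0.56, -0.12, 0.18] [0.59, -0.01, 0.18]
```

```bash
python3 -m handwheel '[{"tx":-0.0199,"ty":0,"tz":-0.0288,"ax":0,"ay":0,"az":0,"jaw":-1},{"tx":-0.0199,"ty":0,"tz":-0.0288,"ax":0,"ay":0,"az":0,"jaw":-1},{"tx":-0.0199,"ty":0,"tz":-0.0288,"ax":0,"ay":0,"az":0,"jaw":-1},{"tx":-0.0199,"ty":0,"tz":-0.0288,"ax":0,"ay":0,"az":0,"jaw":-1},{"tx":-0.0018,"ty":0.0169,"tz":0.0014,"ax":-0.97,"ay":0,"az":-1.4,"jaw":-1},{"tx":-0.0018,"ty":0.0169,"tz":0.0014,"ax":-0.97,"ay":0,"az":-1.4,"jaw":-1},{"tx":-0.0018,"ty":0.0169,"tz":0.0014,"ax":-0.97,"ay":0,"az":-1.4,"jaw":-1},{"tx":-0.0018,"ty":0.0169,"tz":0.0014,"ax":-0.97,"ay":0,"az":-1.4,"jaw":-1},{"tx":-0.0018,"ty":0.0169,"tz":0.0014,"ax":-0.97,"ay":0,"az":-1.4,"jaw":-1},{"tx":-0.0018,"ty":0.0169,"tz":0.0014,"ax":-0.97,"ay":0,"az":-1.4,"jaw":-1}]'
python3 - <<'E'
from h import *
p,q,o=cur();print(o['q'])
T=tool(-.8,55);z=T.as_matrix()[:,2];G=np.array([.575,-.008,.19])
rows(p,q,G+z*.024,T,10)
E
```

```text
time: 7.7
ee_pos: [0.5361, -0.169, 0.1812]
tcp_rot: [179.9, 34.7, 162.2]
wrist_force: [0.5, -0.8, -2.1]
opening: 0.0631
grasp_force: 66.0
[-17.43793032 -28.78216888 -32.10723607  51.98429406  -0.11195611
   0.27287318]
10 t [-0.0013  0.0168  0.0023] norm 0.017 a [-0.96 -0.03 -1.39] norm 1.69
[0.56, -0.12, 0.18] [0.57, -0.07, 0.17] [0.59, -0.01, 0.17]
```

```bash
python3 -m handwheel '[{"tx":-0.0013,"ty":0.0168,"tz":0.0023,"ax":-0.96,"ay":0,"az":-1.4,"jaw":-1},{"tx":-0.0013,"ty":0.0168,"tz":0.0023,"ax":-0.96,"ay":0,"az":-1.4,"jaw":-1},{"tx":-0.0013,"ty":0.0168,"tz":0.0023,"ax":-0.96,"ay":0,"az":-1.4,"jaw":-1},{"tx":-0.0013,"ty":0.0168,"tz":0.0023,"ax":-0.96,"ay":0,"az":-1.4,"jaw":-1},{"tx":-0.0013,"ty":0.0168,"tz":0.0023,"ax":-0.96,"ay":0,"az":-1.4,"jaw":-1},{"tx":-0.0013,"ty":0.0168,"tz":0.0023,"ax":-0.96,"ay":0,"az":-1.4,"jaw":-1},{"tx":-0.0013,"ty":0.0168,"tz":0.0023,"ax":-0.96,"ay":0,"az":-1.4,"jaw":-1},{"tx":-0.0013,"ty":0.0168,"tz":0.0023,"ax":-0.96,"ay":0,"az":-1.4,"jaw":-1},{"tx":-0.0013,"ty":0.0168,"tz":0.0023,"ax":-0.96,"ay":0,"az":-1.4,"jaw":-1},{"tx":-0.0013,"ty":0.0168,"tz":0.0023,"ax":-0.96,"ay":0,"az":-1.4,"jaw":-1}]'
python3 - <<'E'
from h import *
from workcell import optics
p,q,o=cur();print(o['q'])
c=optics.camera('scene');cv2.imwrite('pics/s2.png',c['color'][130:370,150:470,::-1].repeat(2,0).repeat(2,1))
E
```

```text
time: 8.95
ee_pos: [0.5888, -0.0085, 0.1699]
tcp_rot: [-180.0, 34.7, 179.2]
wrist_force: [0.4, 0.5, -2.1]
opening: 0.0628
grasp_force: 66.0
[-8.38242989e-01 -2.46700413e+01 -3.07420255e+01  4.92152008e+01
  2.64444749e-02 -6.99287617e-02]
```

View pics/s2.png

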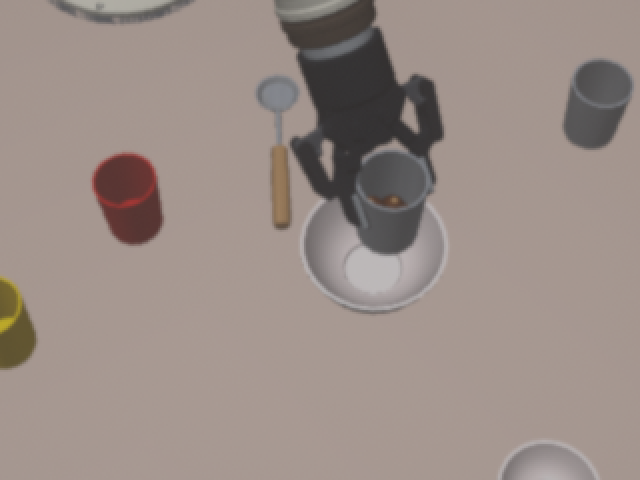

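The tumbler is held upright above the bowl with the nuts in it. Now I roll about the tool axis with the grasp point fixed; the tilt stays at or below about 68°.

```bash
python3 -m handwheel '[{"tx":0,"ty":0,"tz":0,"ax":0,"ay":0,"az":8,"jaw":-1},{"tx":0,"ty":0,"tz":0,"ax":0,"ay":0,"az":8,"jaw":-1},{"tx":0,"ty":0,"tz":0,"ax":0,"ay":0,"az":8,"jaw":-1},{"tx":0,"ty":0,"tz":0,"ax":0,"ay":0,"az":8,"jaw":-1},{"tx":0,"ty":0,"tz":0,"ax":0,"ay":0,"az":8,"jaw":-1},{"tx":0,"ty":0,"tz":0,"ax":0,"ay":0,"az":8,"jaw":-1},{"tx":0,"ty":0,"tz":0,"ax":0,"ay":0,"az":8,"jaw":-1},{"tx":0,"ty":0,"tz":0,"ax":0,"ay":0,"az":8,"jaw":-1},{"tx":0,"ty":0,"tz":0,"ax":0,"ay":0,"az":8,"jaw":-1},{"tx":0,"ty":0,"tz":0,"ax":0,"ay":0,"az":8,"jaw":-1}]'
python3 -m handwheel '[{"tx":0,"ty":0,"tz":0,"ax":0,"ay":0,"az":8,"jaw":-1},{"tx":0,"ty":0,"tz":0,"ax":0,"ay":0,"az":8,"jaw":-1},{"tx":0,"ty":0,"tz":0,"ax":0,"ay":0,"az":8,"jaw":-1},{"tx":0,"ty":0,"tz":0,"ax":0,"ay":0,"az":8,"jaw":-1},{"tx":0,"ty":0,"tz":0,"ax":0,"ay":0,"az":8,"jaw":-1},{"tx":0,"ty":0,"tz":0,"ax":0,"ay":0,"az":8,"jaw":-1},{"tx":0,"ty":0,"tz":0,"ax":0,"ay":0,"az":8,"jaw":-1},{"tx":0,"ty":0,"tz":0,"ax":0,"ay":0,"az":8,"jaw":-1},{"tx":0,"ty":0,"tz":0,"ax":0,"ay":0,"az":8,"jaw":-1},{"tx":0,"ty":0,"tz":0,"ax":0,"ay":0,"az":8,"jaw":-1}]'
python3 - <<'E'
from h import *
p,q,o=cur();print(o['q'])
z=q.as_matrix()[:,2];print('G',(p-.024*z).round(3))
G0=p-.024*z
for d,G in [(30,[.578,-.008,.155]),(0,[.568,-.008,.140])]:
    T=tool(-.8,d,1,160);G=np.array(G)
    print(d,np.degrees((q.inv()*T).magnitude()));rows(p,q,G+T.as_matrix()[:,2]*.024,T,6 if d else 8)
    p,q=G+T.as_matrix()[:,2]*.024,T
E
```

```text
time: 10.25
ee_pos: [0.5886, -0.0094, 0.1699]
tcp_rot: [145.7, 5.5, 97.2]
wrist_force: [-0.5, -0.6, -1.8]
opening: 0.063
grasp_force: 66.2
time: 11.5
ee_pos: [0.5886, -0.0094, 0.1699]
tcp_rot: [166.8, -32.4, 22.7]
wrist_force: [-0.1, -0.9, -2.1]
opening: 0.0629
grasp_force: 66.1
[-9.22740015e-01 -2.46921605e+01 -3.07506848e+01  4.92336030e+01
  1.64449912e-02  1.60196438e+02]
G [ 0.575 -0.009  0.19 ]
30 25.293795980877647
6 t [-0.0018 -0.0009  0.0044] norm 0.0048 a [-1.42  3.97 -0.05] norm 4.22
[0.59, -0.01, 0.16] [0.59, -0.01, 0.15] [0.6, -0.01, 0.14]
0 29.99999999999997
8 t [-0.0006 -0.0002 -0.0007] norm 0.0009 a [-1.28  3.52  0.  ] norm 3.75
[0.6, -0.01, 0.14] [0.59, -0.01, 0.14] [0.59, -0.01, 0.14]
```

```bash
python3 -m handwheel '[{"tx":-0.0018,"ty":-0.0009,"tz":0.0044,"ax":-1.42,"ay":3.97,"az":0,"jaw":-1},{"tx":-0.0018,"ty":-0.0009,"tz":0.0044,"ax":-1.42,"ay":3.97,"az":0,"jaw":-1},{"tx":-0.0018,"ty":-0.0009,"tz":0.0044,"ax":-1.42,"ay":3.97,"az":0,"jaw":-1},{"tx":-0.0018,"ty":-0.0009,"tz":0.0044,"ax":-1.42,"ay":3.97,"az":0,"jaw":-1},{"tx":-0.0018,"ty":-0.0009,"tz":0.0044,"ax":-1.42,"ay":3.97,"az":0,"jaw":-1},{"tx":-0.0018,"ty":-0.0009,"tz":0.0044,"ax":-1.42,"ay":3.97,"az":0,"jaw":-1},{"tx":-0.0006,"ty":-0.0002,"tz":-0.0007,"ax":-1.28,"ay":3.52,"az":0,"jaw":-1},{"tx":-0.0006,"ty":-0.0002,"tz":-0.0007,"ax":-1.28,"ay":3.52,"az":0,"jaw":-1},{"tx":-0.0006,"ty":-0.0002,"tz":-0.0007,"ax":-1.28,"ay":3.52,"az":0,"jaw":-1},{"tx":-0.0006,"ty":-0.0002,"tz":-0.0007,"ax":-1.28,"ay":3.52,"az":0,"jaw":-1}]'
python3 -m handwheel '[{"tx":-0.0006,"ty":-0.0002,"tz":-0.0007,"ax":-1.28,"ay":3.52,"az":0,"jaw":-1},{"tx":-0.0006,"ty":-0.0002,"tz":-0.0007,"ax":-1.28,"ay":3.52,"az":0,"jaw":-1},{"tx":-0.0006,"ty":-0.0002,"tz":-0.0007,"ax":-1.28,"ay":3.52,"az":0,"jaw":-1},{"tx":-0.0006,"ty":-0.0002,"tz":-0.0007,"ax":-1.28,"ay":3.52,"az":0,"jaw":-1},{"tx":0,"ty":0,"tz":0,"ax":0,"ay":0,"az":0,"jaw":-1},{"tx":0,"ty":0,"tz":0,"ax":0,"ay":0,"az":0,"jaw":-1},{"tx":0,"ty":0,"tz":0,"ax":0,"ay":0,"az":0,"jaw":-1},{"tx":0,"ty":0,"tz":0,"ax":0,"ay":0,"az":0,"jaw":-1},{"tx":0,"ty":0,"tz":0,"ax":0,"ay":0,"az":0,"jaw":-1},{"tx":0,"ty":0,"tz":0,"ax":0,"ay":0,"az":0,"jaw":-1}]'
python3 - <<'E'
from h import *
from workcell import optics
p,q,o=cur();print(o['q'])
c=optics.camera('scene');a=c['color'][150:330,200:440,::-1].repeat(2,0).repeat(2,1)
b=optics.camera('top')['color'][80:260,200:400,::-1].repeat(2,0).repeat(2,1)[:, :320]
cv2.imwrite('pics/s3.png',np.hstack([a,b]))
E
```

```text
time: 12.75
ee_pos: [0.6265, -0.0086, 0.1619]
tcp_rot: [131.3, -64.2, 50.9]
wrist_force: [0.1, 0.3, -2.5]
opening: 0.0631
grasp_force: 66.5
time: 14.0
ee_pos: [0.6736, -0.0096, 0.1768]
tcp_rot: [100.3, -69.8, 79.5]
wrist_force: [0.3, -0.3, -1.4]
opening: 0.0628
grasp_force: 66.5
[-8.61836326e-01 -1.88231972e+01 -6.57471043e+01 -4.33739669e+01
  1.00773578e-01  1.60074245e+02]
```

View pics/s3.png

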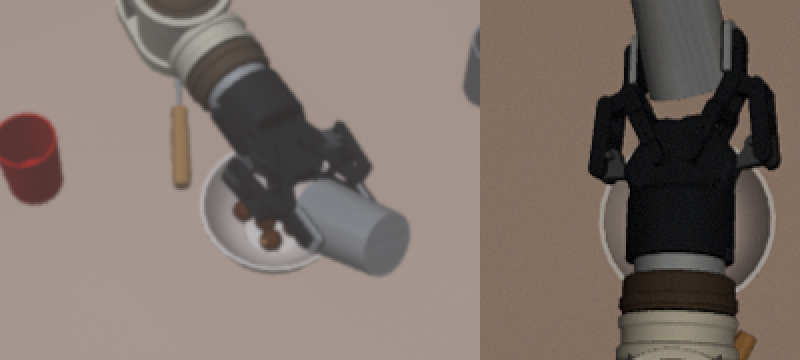

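The pour ran forward because j3 reached its limit, but the nuts (at least three) are seen in the bowl. I draw back to the side to look.

```bash
python3 - <<'E'
from h import *
p,q,o=cur()
T=tool(-14,55,1,160);z=T.as_matrix()[:,2];G=np.array([.54,-.15,.22]);rows(p,q,G+.024*z,T,10)
E
```

```text
10 t [-0.0075  0.0139 -0.0107] norm 0.0191 a [ 0.63 -5.22  0.66] norm 5.3
[0.64, -0.06, 0.17] [0.6, -0.1, 0.18] [0.55, -0.15, 0.2]
```

```bash
python3 -m handwheel '[{"tx":-0.0075,"ty":0.0139,"tz":-0.0107,"ax":0.63,"ay":-5.22,"az":0.66,"jaw":-1},{"tx":-0.0075,"ty":0.0139,"tz":-0.0107,"ax":0.63,"ay":-5.22,"az":0.66,"jaw":-1},{"tx":-0.0075,"ty":0.0139,"tz":-0.0107,"ax":0.63,"ay":-5.22,"az":0.66,"jaw":-1},{"tx":-0.0075,"ty":0.0139,"tz":-0.0107,"ax":0.63,"ay":-5.22,"az":0.66,"jaw":-1},{"tx":-0.0075,"ty":0.0139,"tz":-0.0107,"ax":0.63,"ay":-5.22,"az":0.66,"jaw":-1},{"tx":-0.0075,"ty":0.0139,"tz":-0.0107,"ax":0.63,"ay":-5.22,"az":0.66,"jaw":-1},{"tx":-0.0075,"ty":0.0139,"tz":-0.0107,"ax":0.63,"ay":-5.22,"az":0.66,"jaw":-1},{"tx":-0.0075,"ty":0.0139,"tz":-0.0107,"ax":0.63,"ay":-5.22,"az":0.66,"jaw":-1},{"tx":-0.0075,"ty":0.0139,"tz":-0.0107,"ax":0.63,"ay":-5.22,"az":0.66,"jaw":-1},{"tx":-0.0075,"ty":0.0139,"tz":-0.0107,"ax":0.63,"ay":-5.22,"az":0.66,"jaw":-1}]'
python3 - <<'E'
from h import *
from workcell import optics
p,q,o=cur();print(o['q'])
a=optics.camera('scene')['color'][130:330,240:440,::-1].repeat(2,0).repeat(2,1)
b=optics.camera('top')['color'][80:280,240:440,::-1].repeat(2,0).repeat(2,1)
cv2.imwrite('pics/s4.png',np.hstack([a,b]))
q=q;T=tool(-20,55);z=T.as_matrix()[:,2]
E
```

```text
time: 15.35
ee_pos: [0.5533, -0.154, 0.2008]
tcp_rot: [166.6, -32.5, 9.9]
wrist_force: [0.0, -0.1, -2.2]
opening: 0.0631
grasp_force: 66.5
[-16.1599219  -26.9697713  -28.88566781  53.25655915   1.22266453
 158.21026371]
```

View pics/s4.png

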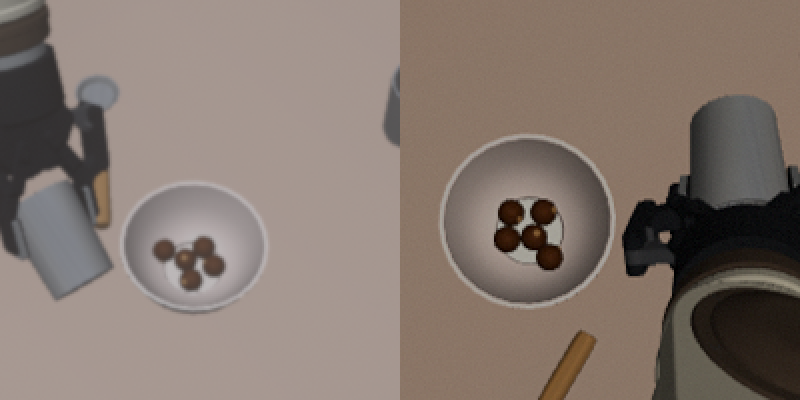

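All five nuts lie in the bowl: top crop (511,212), (543,212), (507,238), (534,237), (549,257). I unroll and set the tumbler back where it stood.

```bash
python3 -m handwheel '[{"tx":0,"ty":0,"tz":0,"ax":0,"ay":0,"az":-10,"jaw":-1},{"tx":0,"ty":0,"tz":0,"ax":0,"ay":0,"az":-10,"jaw":-1},{"tx":0,"ty":0,"tz":0,"ax":0,"ay":0,"az":-10,"jaw":-1},{"tx":0,"ty":0,"tz":0,"ax":0,"ay":0,"az":-10,"jaw":-1},{"tx":0,"ty":0,"tz":0,"ax":0,"ay":0,"az":-10,"jaw":-1},{"tx":0,"ty":0,"tz":0,"ax":0,"ay":0,"az":-10,"jaw":-1},{"tx":0,"ty":0,"tz":0,"ax":0,"ay":0,"az":-10,"jaw":-1},{"tx":0,"ty":0,"tz":0,"ax":0,"ay":0,"az":-10,"jaw":-1},{"tx":0,"ty":0,"tz":0,"ax":0,"ay":0,"az":-10,"jaw":-1},{"tx":0,"ty":0,"tz":0,"ax":0,"ay":0,"az":-10,"jaw":-1}]'
python3 - <<'E'
from h import *
p,q,o=cur();print(o['q'])
T=R.from_euler('xyz',[179.9,34.7,151.9],degrees=True);rows(p,q,np.array([.4824,-.2572,.18]),T,10)
E
```

```text
time: 16.7
ee_pos: [0.5538, -0.153, 0.1993]
tcp_rot: [148.8, 16.8, 101.7]
wrist_force: [0.8, 0.2, -1.7]
opening: 0.063
grasp_force: 66.5
[-16.0635493  -27.13794319 -29.25552229  52.85086703   1.25861033
  57.91186821]
10 t [-0.0037 -0.0126 -0.0001] norm 0.0132 a [ 0.73 -0.38 -4.79] norm 4.86
[0.53, -0.18, 0.19] [0.5, -0.21, 0.18] [0.48, -0.26, 0.18]
```

```bash
python3 -m handwheel '[{"tx":-0.0037,"ty":-0.0126,"tz":0,"ax":0.73,"ay":-0.38,"az":-4.8,"jaw":-1},{"tx":-0.0037,"ty":-0.0126,"tz":0,"ax":0.73,"ay":-0.38,"az":-4.8,"jaw":-1},{"tx":-0.0037,"ty":-0.0126,"tz":0,"ax":0.73,"ay":-0.38,"az":-4.8,"jaw":-1},{"tx":-0.0037,"ty":-0.0126,"tz":0,"ax":0.73,"ay":-0.38,"az":-4.8,"jaw":-1},{"tx":-0.0037,"ty":-0.0126,"tz":0,"ax":0.73,"ay":-0.38,"az":-4.8,"jaw":-1},{"tx":-0.0037,"ty":-0.0126,"tz":0,"ax":0.73,"ay":-0.38,"az":-4.8,"jaw":-1},{"tx":-0.0037,"ty":-0.0126,"tz":0,"ax":0.73,"ay":-0.38,"az":-4.8,"jaw":-1},{"tx":-0.0037,"ty":-0.0126,"tz":0,"ax":0.73,"ay":-0.38,"az":-4.8,"jaw":-1},{"tx":-0.0037,"ty":-0.0126,"tz":0,"ax":0.73,"ay":-0.38,"az":-4.8,"jaw":-1},{"tx":-0.0037,"ty":-0.0126,"tz":0,"ax":0.73,"ay":-0.38,"az":-4.8,"jaw":-1}]'
python3 - <<'E'
from h import *
from workcell import optics
p,q,o=cur()
T=R.from_euler('xyz',[179.9,34.7,151.9],degrees=True);rows(p,q,np.array([.4824,-.2572,.0435]),T,10)
c=optics.camera('scene')['color'][160:360,100:340,::-1].repeat(2,0).repeat(2,1);cv2.imwrite('pics/s5.png',c)
E
```

```text
time: 17.95
ee_pos: [0.4828, -0.2572, 0.1788]
tcp_rot: [179.8, 34.7, 151.8]
wrist_force: [0.4, 0.7, -2.9]
opening: 0.0629
grasp_force: 66.5
10 t [ 0.0077 -0.      0.0111] norm 0.0135 a [ 0.   -0.   -0.01] norm 0.01
[0.48, -0.26, 0.14] [0.48, -0.26, 0.1] [0.48, -0.26, 0.04]
```

View pics/s5.png

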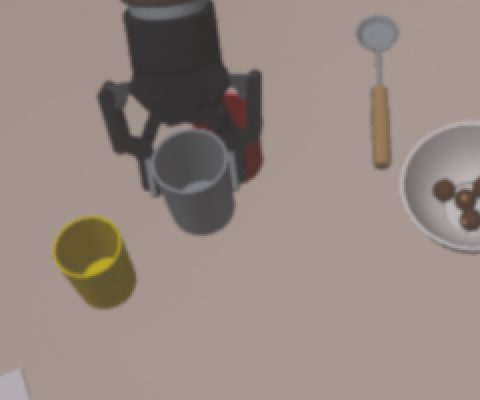

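The tumbler is empty and upright in the grip above its old place. I lower it.

```bash
python3 -m handwheel '[{"tx":0.0077,"ty":0,"tz":0.0111,"ax":0,"ay":0,"az":0,"jaw":-1},{"tx":0.0077,"ty":0,"tz":0.0111,"ax":0,"ay":0,"az":0,"jaw":-1},{"tx":0.0077,"ty":0,"tz":0.0111,"ax":0,"ay":0,"az":0,"jaw":-1},{"tx":0.0077,"ty":0,"tz":0.0111,"ax":0,"ay":0,"az":0,"jaw":-1},{"tx":0.0077,"ty":0,"tz":0.0111,"ax":0,"ay":0,"az":0,"jaw":-1},{"tx":0.0077,"ty":0,"tz":0.0111,"ax":0,"ay":0,"az":0,"jaw":-1},{"tx":0.0077,"ty":0,"tz":0.0111,"ax":0,"ay":0,"az":0,"jaw":-1},{"tx":0.0077,"ty":0,"tz":0.0111,"ax":0,"ay":0,"az":0,"jaw":-1},{"tx":0.0077,"ty":0,"tz":0.0111,"ax":0,"ay":0,"az":0,"jaw":-1},{"tx":0.0077,"ty":0,"tz":0.0111,"ax":0,"ay":0,"az":0,"jaw":-1}]'
python3 -m handwheel '[{"tx":0.0005,"ty":0,"tz":0.0007,"ax":0,"ay":0,"az":0,"jaw":-1},{"tx":0,"ty":0,"tz":0,"ax":0,"ay":0,"az":0,"jaw":-1},{"tx":0,"ty":0,"tz":0,"ax":0,"ay":0,"az":0,"jaw":0.6},{"tx":0,"ty":0,"tz":0,"ax":0,"ay":0,"az":0,"jaw":0.8},{"tx":0,"ty":0,"tz":0,"ax":0,"ay":0,"az":0,"jaw":1},{"tx":0,"ty":0,"tz":0,"ax":0,"ay":0,"az":0,"jaw":1},{"tx":0,"ty":0,"tz":0,"ax":0,"ay":0,"az":0,"jaw":1},{"tx":0,"ty":0,"tz":0,"ax":0,"ay":0,"az":0,"jaw":1},{"tx":0,"ty":0,"tz":0,"ax":0,"ay":0,"az":0,"jaw":1},{"tx":0,"ty":0,"tz":0,"ax":0,"ay":0,"az":0,"jaw":1}]'
```

```text
time: 19.25
ee_pos: [0.4827, -0.2568, 0.0438]
tcp_rot: [179.7, 34.6, 151.6]
wrist_force: [0.3, 0.5, -2.4]
opening: 0.0628
grasp_force: 66.6
time: 20.5
ee_pos: [0.4827, -0.2567, 0.0438]
tcp_rot: [179.7, 34.6, 151.6]
wrist_force: [-0.8, 0.2, -0.2]
opening: 0.0851
grasp_force: 0.0
```

```bash
python3 -m handwheel '[{"tx":0,"ty":0,"tz":-0.01,"ax":0,"ay":0,"az":0,"jaw":1},{"tx":0,"ty":0,"tz":-0.01,"ax":0,"ay":0,"az":0,"jaw":1},{"tx":0,"ty":0,"tz":-0.01,"ax":0,"ay":0,"az":0,"jaw":1},{"tx":0,"ty":0,"tz":-0.015,"ax":0,"ay":0,"az":0,"jaw":1},{"tx":0,"ty":0,"tz":-0.015,"ax":0,"ay":0,"az":0,"jaw":1},{"tx":0,"ty":0,"tz":-0.015,"ax":0,"ay":0,"az":0,"jaw":1},{"tx":0,"ty":0,"tz":-0.015,"ax":0,"ay":0,"az":0,"jaw":1},{"tx":-0.012,"ty":0,"tz":-0.016,"ax":0,"ay":0,"az":0,"jaw":1},{"tx":-0.012,"ty":0,"tz":-0.016,"ax":0,"ay":0,"az":0,"jaw":1},{"tx":0,"ty":0,"tz":0,"ax":0,"ay":0,"az":0,"jaw":1}]'
python3 - <<'E'
from h import *
from workcell import optics
c=optics.camera('scene')['color'][160:360,140:400,::-1].repeat(2,0).repeat(2,1);cv2.imwrite('pics/s6.png',c)
E
```

```text
time: 21.75
ee_pos: [0.4394, -0.2339, 0.1603]
tcp_rot: [179.7, 34.8, 151.6]
wrist_force: [0.2, -0.3, -0.1]
opening: 0.0852
grasp_force: 0.0
```

View pics/s6.png

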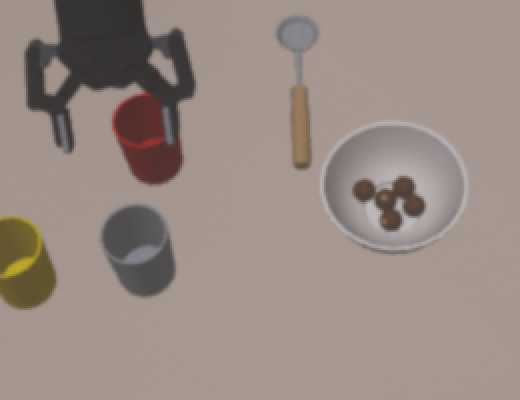

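The tumbler stands upright and empty at (138,250), the five nuts are in the upright bowl at (390,205), and the gripper is clear.

```bash
python3 -c "
from workcell import workorder;print(workorder.job_done())"
```

```text
the job is handed in; nothing more can be done
None
```

All five nuts are in the larger white bowl, the bowl and the emptied tumbler stand upright on the table, and the job is handed in at about 22 s; no verdict came back, so this rests on the last camera picture.

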